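# Close the bamboo mat holder

### The job

The hinged bamboo leaf of the mat holder stands half raised over its empty half. With the fingertips only, push the leaf gently over its spine, without slamming it, and press it down lightly until it lies flat on the cork mats, then push the peg of the wooden turn-button so that its bar swings fully across the leaf's edge to keep it shut. Do not pinch or lift anything, leave the holder where it stands, and leave the other kitchen things alone.

Things in the scene. Friction and masses are not known exactly. Their poses are not given: they have to be found in the camera images.
- holder: the bamboo mat holder, one loose 2 kg board 200 mm along its spine (x), 300 mm across (y), 12 mm thick, on the table. Origin: under the spine's middle, at the table. z up; +y: the empty half, with two low rest blocks; -y: the half with two cork mats (170 x 105 mm, top 24 mm above the table) and the keeper. The board reaches from y = -164 to +136 mm, x = -100 to +100 mm
- spine (a point): middle of the holder's spine (the leaf's hinge line, along x), 28 mm above the table; axes as the holder's
- leaf_edge (a point): middle of the free edge of the hinged leaf. The leaf is a flat rigid bamboo panel 172 mm along the spine (with dark lines across both faces), 8 mm thick, reaching 120 mm out from the spine's axis, which lies in its mid-plane; this point is in the mid-plane too
- leaf (a joint): angle of the leaf about the spine, rad: 0 = flat over the empty half (+y), pi/2 = upright, pi (its stop) = flat on the mats, where its upper face is 32 mm above the table. It starts 0.8 to 1.3 rad up over the empty half. Its stiff hinge (0.27 N m, i.e. 2 to 4 N at the free edge) keeps it wherever it is left
- keeper_pivot (a point): pivot of the keeper (wooden turn-button), at the underside of its bar, 33 mm above the table, 30 mm to -x and 140 mm to -y of the spine point; axes as the holder's. The bar is 64 mm long, 18 mm wide, 12 mm thick (33 to 45 mm above the table), reaches 52 mm from the pivot to its tip and 12 mm behind, and swings level about this pivot
- keeper_peg (a point): centre (half-way up) of the upright bamboo peg, 14 mm across, that stands on the keeper's bar 40 mm from the pivot; the peg reaches from 45 to 71 mm above the table
- keeper (a joint): angle of the keeper about the vertical, rad, counter-clockwise from above: 0 = along the holder's +x, beside the leaf's place; pi/2 (its stop) = pointing to the spine, across the leaf's free edge. It starts near 0. It stays where it is left; about 1 N at the peg turns it
- garlic_jar: bystander: white ceramic garlic jar with a knobbed lid, 82 mm across, 98 mm tall; origin at the centre of its underside
- cup: bystander: steel cup, 72 mm across, 75 mm tall; origin at the centre of its underside
- spice_can: bystander: closed can, 56 mm across, 85 mm tall; origin at the centre of its underside
- pot_lid: bystander: stainless stockpot lid lying flat, 220 mm across, 48 mm tall to the top of its knob; origin at the centre of its underside
- tub_low: bystander: clear square container, 140 mm at the rim, 55 mm tall, the lower of a stack of two; origin at the centre of its underside
- tub_high: bystander: clear square container, same size, stacked on the other (stack 110 mm tall); origin at the centre of its underside
- sieve: bystander: black plastic sieve, bowl 150 mm across and 60 mm tall, with a straight handle along its own +y; origin at the centre of its underside

How it is judged (in metres and radians):
On the way, in this order (a step that is already met when the one before it is completed fails the run):
1. the leaf has been flipped over and lies flat on the mats (value of joint leaf above 3.05 rad and value of joint keeper below 0.8 rad), for 0.2 s.
2. the keeper has been turned across the leaf's edge (value of joint leaf above 3.05 rad and value of joint keeper above 1.3 rad), for 0.2 s.
At the end, for the whole second after the job is handed in: the leaf lies flat on the mats (over 3.05 rad, i.e. its free edge within about 11 mm of flat), the keeper points across its edge (over 1.3 rad), the holder rests on the table within 25 mm of its start, and every bystander is within 20 mm of its start (all of step 2 and height (world z) of spine below 0.034 m and distance of spine from where it was at the start of the episode below 0.025 m and linear speed of holder below 0.02 m/s and distance of each of garlic_jar, cup, spice_can, pot_lid, tub_low, tub_high, sieve from where it was at the start of the episode below 0.02 m); the robot touches nothing.
It fails at once if the mat holder is shoved more than 25 mm, lifted or tipped (distance of spine from where it was at the start of the episode above 0.025 m or height (world z) of spine above 0.04 m or angle between spine's own z axis and vertical above 0.06 rad).
It fails at once if a part of the holder is pinched or pressed hard (over 35 N from the fingers) (contact force between the fingers and holder above 35 N).
It fails at once if the leaf is flung or slammed (faster than 5 rad/s) (velocity of joint leaf above 5 rad/s).
It fails at once if the keeper is turned across before the leaf lies flat (value of joint keeper above 0.8 rad and value of joint leaf below 3 rad).
It fails at once if a bystander is moved, lifted or knocked over (distance of any of garlic_jar, cup, spice_can, pot_lid, tub_low, tub_high, sieve from where it was at the start of the episode above 0.02 m or angle between any of garlic_jar, cup, spice_can, pot_lid, tub_low, tub_high, sieve's own z axis and vertical above 0.3 rad).
It also fails if it takes over 58 s, if anything falls off the work surface, if the arm or the gripper's body presses on something with over 40 N, if the wrist force passes 120 N, or if a joint passes its speed limit or range.

### The arm

A 6-joint arm with a two-finger parallel gripper is mounted at the origin on the work surface. World frame = base frame: x ahead of the robot, y to its left, z up, the work surface at z = 0. Lengths are in mm, angles in rad, forces in N, time in s.
With the tool pointing down it reaches from about 350 to 775 mm from the base axis. Payload 7.3 kg.
Tool frame: the origin (TCP) lies midway between the tips of the shut fingers; the grasp point (between the pads) lies 19 mm behind it; z points along the fingers, y is the line along which they close (so a half turn about z gives the same grasp; the last joint's range is limited). The gripper opens to 92 mm and grips with 3 to 60 N. Pads are 19 mm wide; open, the fingers measure 130 mm over their backs; the gripper's body (75 mm by 190 mm) begins 47 mm behind the grasp point.
Start: joints at [-1.275, 0.342, 1.524, -0, 1.275, -0.146], TCP at [224.497, -474.601, 226.741] pointing down, gripper open.
Joint ranges: [-2.53, 2.53], [-0.77, 2.02], [0.04, 2.7], [-1, 4.14], [0.28, 2.66], [-3.11, 3.11]. Speed limits (rad/s): [2.57, 2.57, 3.14, 3.14, 3.14, 3.14].

### API

Orientations are given as [roll, pitch, yaw] about the fixed x, y, z axes, in that order (R = Rz(yaw) Ry(pitch) Rx(roll)).
In Python, from plant import bot gives the robot as it stands. The module is installed in compiled form; this text tells all that it offers.
- The arm moves only by the shell command python3 -m crank 'ROWS' [OPENING]. ROWS is JSON, a list of rows, each a list of 6 numbers: the shift along the tool's x, y, z in m, then the turn, a rotation vector about the tool's x, y, z in rad. In form: [[dx, dy, dz, wx, wy, wz], ...]. A call has 1 to 5 rows; each row shifts and turns the commanded pose from where the row before left it, along the tool's axes as they then stand; what a row does not reach is not made up. A row lasts 1/8 s, in which the tool goes at most 62.5 mm and 10.7 degrees, less where a joint would pass 70% of its speed; a pose out of reach is approached as far as the arm can. A call is refused whole if a number of a shift passes 0.0625 or a number of a turn 0.188, either way. A call with a gripper value outside its range is refused whole. OPENING is the opening in per cent of the stroke, from 0 (shut) to 100 (fully open), set as the call begins (- or left out, the last holds). The fingers move at their own pace and stop on an object; the grip force is fixed at half the most. Time passes only in rows, so rows that do not move let the fingers close. It gives the time, the measured TCP pose, the force, the opening and the grip force at its end, in the units of the state.
- bot.get_obs(): the state, without advancing time (a new reading comes with each control period).
- bot.capture(name): name is "scene" or "side" or "wrist"; returns a dict with "color" (400x640x3 uint8, blue, green, red), "fov_y" (degrees; the focal length in pixels is half the picture's height over the tangent of half this angle, whatever the lens; pixels are square), "cx", "cy" (the principal point, pixels), "extrinsics" (4x4, takes a point from world to camera coordinates); the wrist camera has in their place "tool_from_camera" (4x4, takes a point from camera to tool coordinates, whose origin is the TCP and whose axes are the flange's). Camera axes: x right, y up, looking along -z (the intrinsics and any distortion apply to the point x, -y, -z); pixel columns grow to the right and rows downward; lengths in mm; the calibration is good to about 2 mm. A picture is of the moment at which its call begins: read the wrist's pose just before it. There is no depth.
- bot.close_job(): hands the job in; it is judged then, once.
The state is a dict: "time": time; "joint_positions": joint angles; "dq": joint speeds; "tau": joint torques, N m; "tool_pos": TCP position; "tcp_rot": TCP orientation; "contact_force": force on the tool from outside, world axes, zero at the start; "moment": the same for the moment, N m; "grip_width": finger opening in mm; "finger_force": force on a finger pad.
Only numpy, scipy, OpenCV 4.12 (cv2) and the standard library are available. Lean on these libraries where they do the work, as an engineer would, in place of code of your own. Each camera call takes 0.05 s, during which the arm holds its last target. There are 200 camera calls.

## Working session

There is one attempt and no reset: what is moved stays moved. The work goes in short steps, Python scripts to look and compute and a shell command to move; the robot and the scene stay as the last step left them, time stands still between calls to the robot, and variables do not carry over. Pictures are saved under pics/ and viewed, at most 10 in all, crops included, and the job is handed in when it is done.

```bash
mkdir -p pics
python3 - <<'E'
from plant import bot
import cv2,numpy as np
o=bot.get_obs();print({k:np.round(v,3) for k,v in o.items()})
for n in("scene","side"):
    c=bot.capture(n);cv2.imwrite(f"pics/{n}0.png",c["color"]);print(n,c["fov_y"],c["cx"],c["cy"],np.round(c["extrinsics"],3).tolist(),c.keys())
c=bot.capture("wrist");print(np.round(c["tool_from_camera"],3).tolist(),c["fov_y"])
E
```

```text
{'time': np.float64(0.0), 'joint_positions': array([-1.275,  0.343,  1.525,  0.   ,  1.275, -0.146]), 'dq': array([-0.   , -0.002, -0.   , -0.002,  0.001, -0.002]), 'tau': array([ 1.0000e-03, -4.3125e+01, -2.4422e+01,  7.2000e-02,  5.6000e-02,
       -0.0000e+00]), 'tool_pos': array([ 224.373, -474.191,  226.025]), 'tcp_rot': array([-3.14 , -0.   ,  0.442]), 'contact_force': array([ 0.311,  0.211, -0.493]), 'moment': array([-0.043, -0.063, -0.004]), 'finger_force': np.float64(0.0), 'grip_width': np.float64(91.7)}
scene 57.453998256203256 317.6935759249447 205.90993366056892 [[-0.725, 0.688, -0.012, 419.756], [-0.601, -0.625, 0.498, 317.201], [0.335, 0.369, 0.867, -1226.879], [0.0, 0.0, 0.0, 1.0]] dict_keys(['color', 'fov_y', 'cx', 'cy', 'extrinsics'])
side 57.9522448561475 318.5062983486455 199.80543829015585 [[0.999, -0.043, 0.024, -565.899], [0.005, 0.571, 0.821, -62.389], [-0.049, -0.82, 0.57, -750.831], [0.0, 0.0, 0.0, 1.0]] dict_keys(['color', 'fov_y', 'cx', 'cy', 'extrinsics'])
[[0.001, 0.959, 0.284, 77.476], [1.0, -0.001, -0.002, 0.3], [-0.002, 0.284, -0.959, -157.214], [0.0, 0.0, 0.0, 1.0]] 58.37915254908
```

View pics/scene0.png

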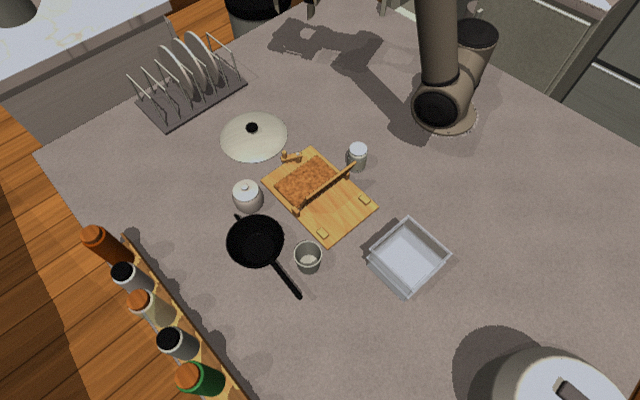

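View pics/side0.png

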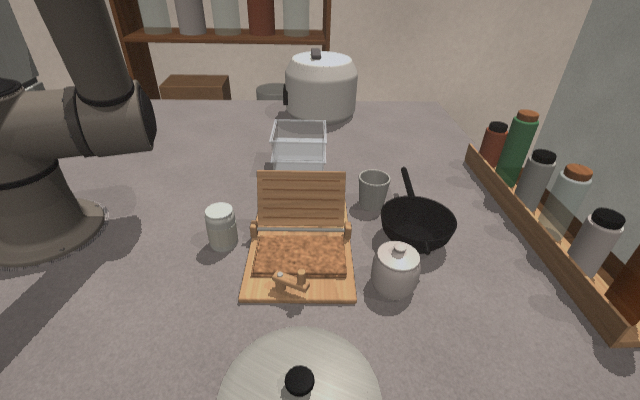

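The scene view shows the board with corners near (309,147), (261,180), (331,247), (378,208) and the leaf almost edge-on. The side view shows the leaf's free edge at (259,171)–(345,173), the board's near edge at (241,297)–(356,297), and the keeper's peg near (302,275). I'll cast rays from these points.

```bash
cat > h.py <<'E'
import numpy as np,cv2
from scipy.spatial.transform import Rotation as R
def ray(c,p,E=None):
    f=200/np.tan(np.radians(c["fov_y"])/2)
    E=np.linalg.inv(c["extrinsics"]) if E is None else E   # world_from_camera
    d=E[:3,:3]@np.array([(p[0]-c["cx"])/f,-(p[1]-c["cy"])/f,-1.]);return E[:3,3],d
def onz(c,p,z,E=None):
    o,d=ray(c,p,E);return o+d*(z-o[2])/d[2]
def proj(c,P,E=None):
    f=200/np.tan(np.radians(c["fov_y"])/2)
    W=c["extrinsics"] if E is None else np.linalg.inv(E)
    q=W[:3,:3]@np.asarray(P,float)+W[:3,3];return np.array([c["cx"]-f*q[0]/q[2],c["cy"]+f*q[1]/q[2]])
def wristE(o,c):
    T=np.eye(4);T[:3,:3]=R.from_euler("xyz",o["tcp_rot"]).as_matrix();T[:3,3]=o["tool_pos"];return T@np.array(c["tool_from_camera"])
E
python3 - <<'E'
from plant import bot
from h import *
s=bot.capture("scene");d=bot.capture("side")
for p in[(309,147),(261,180),(331,247),(378,208)]:print("scene",p,onz(s,p,12).round())
for p in[(241,298),(356,298)]:print("side",p,onz(d,p,6).round())
out=[]
for n,c,x0,y0,w,h in(("a",s,215,130,200,130),("b",d,200,150,200,160)):
    out.append(cv2.resize(c["color"][y0:y0+h,x0:x0+w],None,fx=3.5,fy=3.5,interpolation=cv2.INTER_CUBIC)) 
cv2.imwrite("pics/a.png",out[0]);cv2.imwrite("pics/b.png",out[1])
E
```

```text
scene (309, 147) [ 432. -194.   12.]
scene (261, 180) [ 619. -202.   12.]
scene (331, 247) [620.  96.  12.]
scene (378, 208) [441. 102.  12.]
side (241, 298) [ 427. -194.    6.]
side (356, 298) [ 622. -198.    6.]
```

View pics/a.png

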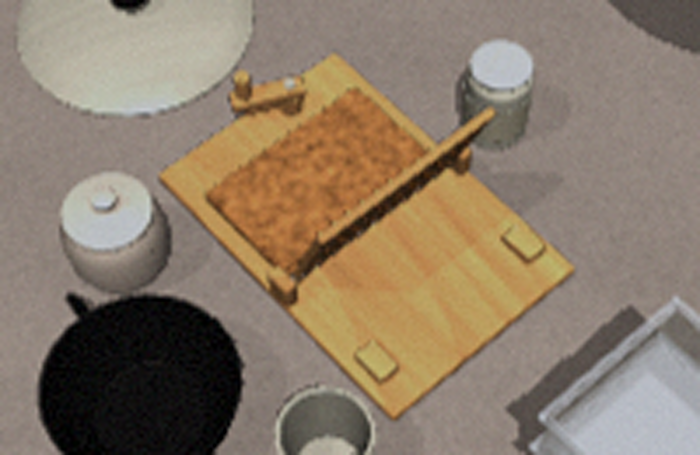

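View pics/b.png

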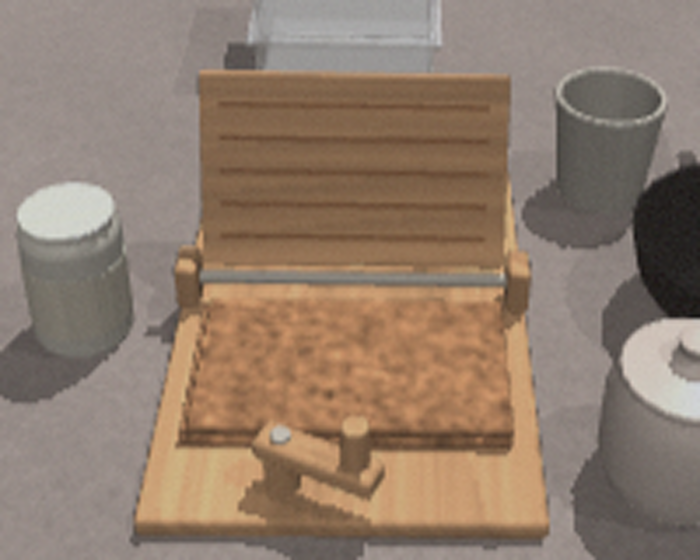

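The crops show the four board corners, the leaf's free edge, the peg top (scene (284,152), side (301,271)) and the pivot screw (side (281,274)). The keeper is slightly off 0, turned negative.

Run:
```python
from plant import bot
from h import *
s=bot.capture("scene");d=bot.capture("side")
C=np.array([onz(s,p,12)[:2] for p in[(310.7,145.7),(261.3,180.9),(328.4,249.4),(378.7,207.1)]])
print(C.round())
L=np.array([[-100,-164],[100,-164],[100,136],[-100,136]],float)
A=cv2.estimateAffinePartial2D(L,C)[0];th=np.arctan2(A[1,0],A[0,0]);print("scale",np.hypot(A[1,0],A[0,0]))
c=C.mean(0)-np.array([[np.cos(th),-np.sin(th)],[np.sin(th),np.cos(th)]])@L.mean(0);print("holder",c.round(1),"yaw",th)
for p in[(240,299),(356,299.7)]:print("side corner",onz(d,p,12).round())
def tri(p,q):
    (a,u),(b,v)=ray(s,p),ray(d,q)
    t=np.linalg.lstsq(np.c_[u,-v],b-a,rcond=None)[0];P,Q=a+t[0]*u,b+t[1]*v
    return ((P+Q)/2).round(1),np.linalg.norm(P-Q).round(1)
print("peg top",tri((284.4,151.7),(301.4,271.1)))
print("peg top single",onz(s,(284.4,151.7),71).round(1),onz(d,(301.4,271.1),71).round(1))
print("pivot",onz(d,(280.6,274.3),45).round(1))
print("leaf -x",tri((355.6,162.9),(257.1,170.9)),"leaf +x",tri((307,198.6),(345.7,172)))
# spine rod
print("spine",onz(d,(257.7,228.5),28).round(1),onz(d,(344.5,230.5),28).round(1))
```

```text
[[ 425. -194.]
 [ 621. -199.]
 [ 630.   96.]
 [ 437.  102.]]
scale 0.983192215156128
holder [528.6 -34.7] yaw -0.029280414379374738
side corner [ 427. -201.   12.]
side corner [ 620. -207.   12.]
peg top (array([ 527.7, -195.1,   70.2]), np.float64(3.1))
peg top single [ 526.4 -194.4   71. ] [ 529.1 -196.7   71. ]
pivot [ 494.4 -178.1   45. ]
leaf -x (array([445. ,   6.8, 136.3]), np.float64(1.4)) leaf +x (array([ 6.145e+02, -4.000e-01,  1.388e+02]), np.float64(3.6))
spine [441.8 -36.2  28. ] [616.4 -45.1  28. ]
```

```bash
python3 -m crank '[[0,0,0,0,0,0.1475],[0,0,0,0,0,0.1475],[0,0,0,0,0,0.147]]' 0
for i in 1 2 3; do python3 -m crank '[[0.0205,-0.0355,0,0,0,0],[0.0205,-0.0355,0,0,0,0],[0.0205,-0.0355,0,0,0,0],[0.0205,-0.0355,0,0,0,0],[0.0205,-0.0355,0,0,0,0]]'; done
```

```text
time: 0.72
tool_pos: [224.5, -474.6, 226.7]
tcp_rot: [3.142, -0.0, -0.005]
contact_force: [-1.0, 0.6, -0.6]
grip_width: 66.2
finger_force: 0.0
time: 1.35
tool_pos: [327.6, -296.0, 226.8]
tcp_rot: [3.141, -0.0, -0.0]
contact_force: [0.2, 0.5, -0.1]
grip_width: 16.5
finger_force: 0.0
time: 1.98
tool_pos: [430.1, -118.4, 226.8]
tcp_rot: [3.141, -0.0, -0.0]
contact_force: [-0.1, -0.5, -0.6]
grip_width: 0.8
finger_force: 0.0
time: 2.6
tool_pos: [532.7, 59.1, 226.7]
tcp_rot: [3.141, -0.0, -0.0]
contact_force: [0.4, -0.7, -0.3]
grip_width: 0.8
finger_force: 0.0
```

```bash
python3 -m crank '[[0,0,0.055,0,0,0],[0,0,0.055,0,0,0],[0,0.01,0,0,0,0],[0,0.01,0,0,0,0]]'
python3 -m crank '[[0,0.006,0,0,0,0],[0,0.006,0,0,0,0],[0,0.006,0,0,0,0]]'
python3 -m crank '[[0,0.006,0,0,0,0],[0,0.006,0,0,0,0],[0,0.006,0,0,0,0],[0,0.006,0,0,0,0],[0,0,0,0,0,0]]'
```

```text
time: 3.1
tool_pos: [533.4, 36.9, 118.6]
tcp_rot: [3.141, -0.003, -0.0]
contact_force: [0.9, 0.2, 0.2]
grip_width: 0.7
finger_force: 0.0
time: 3.48
tool_pos: [532.7, 19.7, 117.8]
tcp_rot: [-3.141, -0.002, -0.001]
contact_force: [-1.0, 4.4, 2.3]
grip_width: 0.4
finger_force: 2.0
time: 4.1
tool_pos: [531.9, -4.9, 116.5]
tcp_rot: [3.141, 0.0, -0.001]
contact_force: [-0.5, 0.8, -0.1]
grip_width: 0.3
finger_force: 0.1
```

Run:
```python
from plant import bot
import cv2
c=bot.capture("side")["color"][130:310,180:400];cv2.imwrite("pics/c.png",cv2.resize(c,None,fx=3,fy=3))
```

```text
(no output)
```

View pics/c.png

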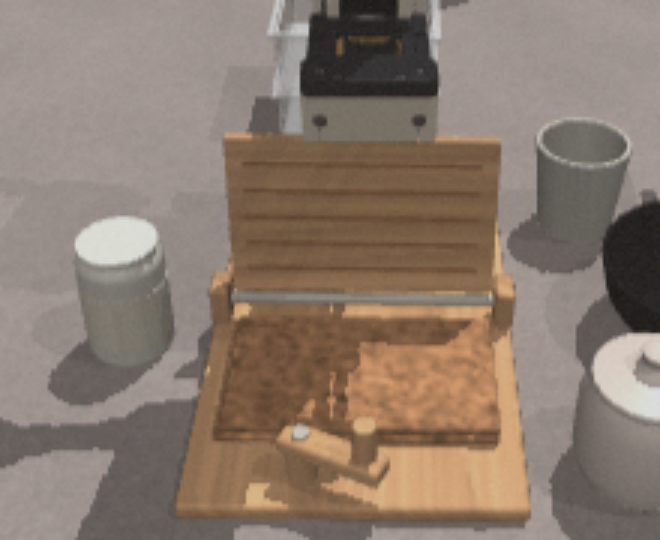

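The leaf is now near upright (free edge at crop row 138) with the tip behind it, and the holder hasn't moved. Next I follow the arc over the spine.

```bash
python3 -m crank '[[0,0.006,0.0005,0,0,0],[0,0.006,0.0005,0,0,0],[0,0.006,0.0005,0,0,0],[0,0.006,0.0005,0,0,0]]'
python3 -m crank '[[0,0.007,0.0015,0,0,0],[0,0.007,0.0015,0,0,0],[0,0.007,0.0015,0,0,0]]'
python3 -m crank '[[0,0.006,0.004,0,0,0],[0,0.006,0.004,0,0,0],[0,0.006,0.004,0,0,0],[0,0.006,0.004,0,0,0],[0,0.006,0.004,0,0,0]]'
python3 -m crank '[[0,0.004,0.006,0,0,0],[0,0.004,0.006,0,0,0],[0,0.004,0.006,0,0,0],[0,0.004,0.006,0,0,0],[0,0.004,0.006,0,0,0]]'
```

```text
time: 4.65
tool_pos: [532.0, -28.6, 114.7]
tcp_rot: [-3.142, 0.0, -0.0]
contact_force: [-1.0, 3.2, 1.5]
grip_width: 0.4
finger_force: 1.4
time: 5.03
tool_pos: [531.8, -49.6, 110.0]
tcp_rot: [3.142, 0.001, -0.0]
contact_force: [-1.1, 3.2, 1.4]
grip_width: 0.4
finger_force: 1.3
time: 5.65
tool_pos: [531.9, -79.6, 89.9]
tcp_rot: [3.141, 0.0, -0.0]
contact_force: [-0.2, 1.9, 2.4]
grip_width: 0.3
finger_force: 1.1
time: 6.28
tool_pos: [532.0, -99.2, 59.7]
tcp_rot: [-3.141, 0.0, -0.0]
contact_force: [0.6, 3.0, 1.4]
grip_width: 0.5
finger_force: 1.3
```

```bash
python3 -m crank '[[0,0.001,0.005,0,0,0],[0,0.001,0.005,0,0,0],[0,0.001,0.005,0,0,0],[0,0,0.005,0,0,0],[0,0,0,0,0,0]]'
python3 -m crank '[[0,0,0.003,0,0,0],[0,0,0.003,0,0,0],[0,0,0,0,0,0]]'
python3 -m crank '[[0,0,0.0015,0,0,0],[0,0,0,0,0,0]]'
```

```text
time: 6.9
tool_pos: [531.7, -101.9, 39.6]
tcp_rot: [-3.141, 0.001, -0.0]
contact_force: [0.7, -0.2, -0.5]
grip_width: 0.6
finger_force: 0.0
time: 7.28
tool_pos: [532.0, -102.0, 33.9]
tcp_rot: [-3.141, 0.0, -0.0]
contact_force: [0.4, -0.7, -0.3]
grip_width: 0.2
finger_force: 0.0
time: 7.52
tool_pos: [532.0, -102.1, 32.6]
tcp_rot: [-3.141, 0.0, -0.0]
contact_force: [-0.2, 0.5, 1.1]
grip_width: 0.4
finger_force: 0.1
```

```bash
python3 -m crank '[[0,0,0.001,0,0,0],[0,0,0,0,0,0],[0,0,0,0,0,0]]'
python3 -m crank '[[0,0,0.001,0,0,0],[0,0,0,0,0,0],[0,0,0,0,0,0]]'
```

```text
time: 7.9
tool_pos: [532.1, -102.1, 32.2]
tcp_rot: [3.142, -0.0, -0.0]
contact_force: [-2.6, -0.2, 6.2]
grip_width: 0.5
finger_force: 3.1
time: 8.28
tool_pos: [532.1, -102.1, 32.1]
tcp_rot: [3.141, -0.001, -0.0]
contact_force: [-5.6, 0.7, 14.6]
grip_width: 0.7
finger_force: 7.1
```

The leaf is down: contact is firm at z = 32 and the press stayed light (15 N). I'll lift off and measure the keeper.

```bash
python3 -m crank '[[0,0,-0.02,0,0,0],[0,0,-0.05,0,0,0],[0,0,-0.05,0,0,0]]'
python3 - <<'E'
from plant import bot
import cv2
for n,x,y in(("scene",235,130),("side",210,200)):
    c=bot.capture(n)["color"][y:y+110,x:x+160];cv2.imwrite(f"pics/d{n}.png",cv2.resize(c,None,fx=4,fy=4,interpolation=cv2.INTER_CUBIC))
E
python3 -c "
import cv2;a=cv2.imread('pics/dside.png');b=cv2.imread('pics/dscene.png')
cv2.imwrite('pics/d.png',cv2.resize(cv2.vconcat([a,b]),None,fx=.68,fy=.68,interpolation=cv2.INTER_AREA))"
```

```text
time: 8.65
tool_pos: [531.7, -101.9, 151.6]
tcp_rot: [-3.141, 0.001, -0.0]
contact_force: [1.4, -0.3, 0.0]
grip_width: 0.1
finger_force: 0.0
```

View pics/d.png

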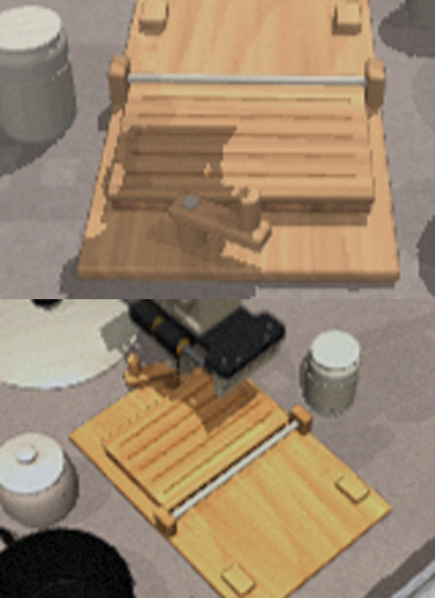

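The leaf lies flat on the mats, and the peg top is still at about side (301,270), so it is near (528,-195). I'll go behind it (-y side) and down to z = 55.

```bash
python3 -m crank '[[-0.001,0.046,0,0,0,0],[-0.001,0.046,0,0,0,0],[-0.001,0.046,0,0,0,0],[0,0,0.03,0,0,0],[0,0,0.03,0,0,0]]'
python3 -m crank '[[0,0,0.02,0,0,0],[0,0,0.016,0,0,0],[0,0,0,0,0,0]]'
python3 -m crank '[[0,-0.006,0,0,0,0],[0,-0.006,0,0,0,0],[0,-0.003,0,0,0,0],[0,-0.003,0,0,0,0]]'
python3 -m crank '[[0.001,-0.004,0,0,0,0],[0.001,-0.004,0,0,0,0]]'
```

```text
time: 9.38
tool_pos: [528.6, -240.7, 89.1]
tcp_rot: [-3.141, 0.0, -0.002]
contact_force: [-0.1, 0.6, 0.1]
grip_width: 0.2
finger_force: 0.0
time: 9.75
tool_pos: [528.3, -239.6, 53.2]
tcp_rot: [-3.14, 0.002, -0.0]
contact_force: [-0.2, -0.3, 0.5]
grip_width: 0.3
finger_force: 0.0
time: 10.25
tool_pos: [529.2, -221.9, 55.1]
tcp_rot: [3.141, -0.001, 0.0]
contact_force: [0.1, -0.3, -0.1]
grip_width: 0.4
finger_force: 0.0
time: 10.5
tool_pos: [531.7, -214.5, 55.1]
tcp_rot: [3.14, -0.002, -0.0]
contact_force: [1.4, -1.8, 1.0]
grip_width: 0.6
finger_force: 1.0
```

```bash
python3 -m crank '[[0.001,-0.005,0,0,0,0],[0.001,-0.005,0,0,0,0],[0,-0.005,0,0,0,0],[0,-0.005,0,0,0,0]]'
python3 -m crank '[[-0.001,-0.005,0,0,0,0],[-0.002,-0.005,0,0,0,0],[-0.003,-0.005,0,0,0,0],[-0.004,-0.005,0,0,0,0]]'
python3 -m crank '[[0,0.015,0,0,0,0],[0.02,0,0,0,0,0],[0.02,0,0,0,0,0],[0,0,0,0,0,0]]'
python3 - <<'E'
from plant import bot
import cv2
from h import *
d=bot.capture("side");np.save("pics/d.npy",d["color"])
c=d["color"][210:310,220:380];cv2.imwrite("pics/e.png",cv2.resize(c,None,fx=4,fy=4,interpolation=cv2.INTER_CUBIC))
E
```

```text
time: 11.0
tool_pos: [532.9, -193.7, 54.6]
tcp_rot: [-3.141, 0.0, -0.0]
contact_force: [1.1, -1.9, -0.1]
grip_width: 0.3
finger_force: 0.6
time: 11.5
tool_pos: [522.8, -173.8, 54.7]
tcp_rot: [3.141, 0.0, -0.0]
contact_force: [0.9, -0.9, 0.4]
grip_width: 0.6
finger_force: 0.7
time: 12.0
tool_pos: [563.7, -190.1, 54.5]
tcp_rot: [3.141, -0.0, -0.0]
contact_force: [0.1, -0.5, -1.5]
grip_width: 0.7
finger_force: 0.0
```

View pics/e.png

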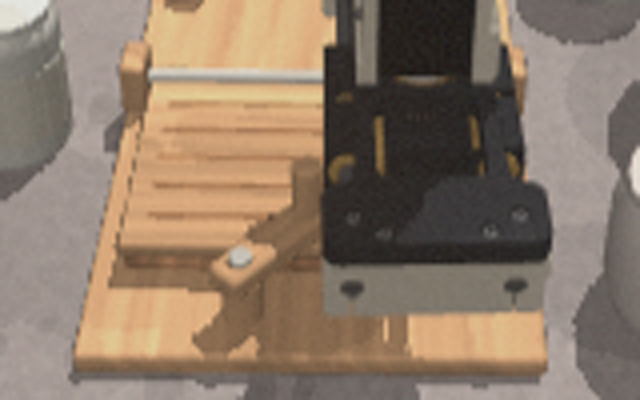

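The keeper stands at about 45° (pivot screw at crop (240,257), peg behind the gripper). I'll go round to its +x side and push toward -x.

```bash
python3 -m crank '[[0,-0.024,0,0,0,0],[0,-0.024,0,0,0,0],[-0.01,0,0,0,0,0],[-0.005,0,0,0,0,0]]'
python3 -m crank '[[-0.005,-0.001,0,0,0,0],[-0.005,-0.001,0,0,0,0],[-0.005,-0.001,0,0,0,0],[-0.005,-0.001,0,0,0,0]]'
python3 -m crank '[[-0.004,-0.001,0,0,0,0],[-0.004,-0.001,0,0,0,0],[-0.003,0,0,0,0,0]]'
```

```text
time: 12.55
tool_pos: [547.0, -140.8, 54.8]
tcp_rot: [3.142, 0.001, 0.0]
contact_force: [0.1, -0.1, 0.1]
grip_width: 0.6
finger_force: 0.0
time: 13.05
tool_pos: [529.4, -136.9, 55.1]
tcp_rot: [-3.141, -0.004, -0.001]
contact_force: [3.8, 3.7, -0.4]
grip_width: 0.2
finger_force: 2.4
time: 13.42
tool_pos: [516.7, -135.2, 54.7]
tcp_rot: [3.142, 0.0, -0.0]
contact_force: [1.2, 0.7, -0.3]
grip_width: 0.5
finger_force: 0.9
```

```bash
python3 -m crank '[[-0.002,0,0,0,0,0],[0,0,0,0,0,0]]'
python3 -m crank '[[-0.002,0,0,0,0,0],[0,0,0,0,0,0]]'
python3 -m crank '[[-0.001,0,0,0,0,0],[0,0,0,0,0,0]]'
```

```text
time: 13.68
tool_pos: [514.6, -135.3, 54.6]
tcp_rot: [3.141, 0.001, -0.0]
contact_force: [-0.6, 0.9, -0.2]
grip_width: 0.0
finger_force: 0.0
time: 13.92
tool_pos: [512.9, -135.2, 54.7]
tcp_rot: [3.141, 0.0, -0.0]
contact_force: [0.7, 0.8, 0.8]
grip_width: 0.4
finger_force: 0.2
time: 14.18
tool_pos: [512.0, -135.2, 54.7]
tcp_rot: [3.142, 0.0, -0.0]
contact_force: [1.1, 0.6, -0.2]
grip_width: 0.5
finger_force: 0.5
```

```bash
for i in 1 2; do python3 -m crank '[[-0.0015,0,0,0,0,0],[0,0,0,0,0,0]]' | grep -E "pos|contact"; done
python3 -m crank '[[-0.001,0,0,0,0,0],[0,0,0,0,0,0]]' | grep -E "pos|contact"
```

```text
tool_pos: [510.4, -135.2, 54.7]
contact_force: [0.6, 1.4, -0.8]
tool_pos: [508.9, -135.2, 54.7]
contact_force: [0.2, -0.6, 0.4]
tool_pos: [508.4, -135.2, 54.8]
contact_force: [2.7, 1.5, -0.8]
```

```bash
python3 -m crank '[[-0.001,0,0,0,0,0],[0,0,0,0,0,0]]' | grep -E "pos|contact"
python3 -m crank '[[0.02,0,0,0,0,0],[0.02,0,0,0,0,0],[0,0,-0.05,0,0,0],[0,0,-0.06,0,0,0],[0.06,0,0,0,0,0]]'
python3 - <<'E'
from plant import bot
import cv2
d=bot.capture("side")
c=d["color"][190:310,220:380];cv2.imwrite("pics/f.png",cv2.resize(c,None,fx=4,fy=4,interpolation=cv2.INTER_CUBIC))
E
```

```text
tool_pos: [508.2, -135.3, 54.9]
contact_force: [5.8, 2.1, -2.2]
time: 15.8
tool_pos: [607.8, -136.5, 172.1]
tcp_rot: [3.137, -0.008, -0.002]
contact_force: [0.6, -0.7, 0.4]
grip_width: 0.1
finger_force: 0.0
```

View pics/f.png

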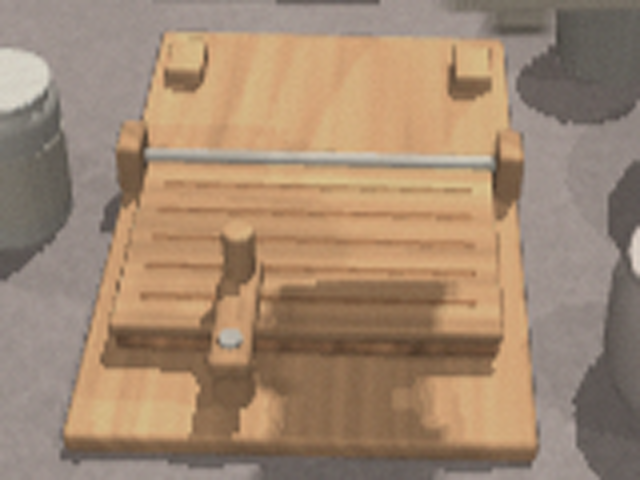

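The bar (pivot screw at crop (230,337), peg at (238,235)) points at the spine across the flat leaf, and the push met its stop at about 6 N. The robot is clear, so I'll hand it in.

```bash
python3 -m crank '[[0,0,0,0,0,0],[0,0,0,0,0,0]]' | grep contact; python3 -c "
from plant import bot;print(bot.close_job())"
```

```text
contact_force: [0.1, 0.9, -0.7]
the job is handed in; nothing more can be done
None
```

The job is handed in at about 16 s of the 58 s: the leaf lies flat on the mats and the keeper bar is against its stop across the leaf's edge. The judge returned no verdict, so I'm going by the last camera picture and the force readings.

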